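# Unlock the dapping plate from its holder and set it on the cork mat

## Robot

A 6-joint arm with a two-finger parallel gripper is mounted at the origin on the work surface. World frame = base frame: x ahead of the robot, y to its left, z up, the work surface at z = 0. Lengths are in mm, angles in rad, forces in N, time in s.
With the tool pointing down it reaches from about 300 to 775 mm from the base axis. Payload 14.6 kg.
Tool frame: the origin (TCP) lies on the front face of the gripper's body, between the roots of the fingers; the fingertips stand 97 mm ahead of it and the grasp point (between the pads) lies 78 mm ahead of it; z points along the fingers, y is the line along which they close (so a half turn about z gives the same grasp; the last joint's range is limited). The gripper opens to 94 mm and grips with 3 to 60 N. Pads are 16 mm wide; open, the fingers measure 119 mm over their backs; the gripper's body (75 mm by 177 mm) begins 78 mm behind the grasp point.
Start: joints at [-1.264, 0.3, 1.521, -0, 1.321, -0.067], TCP at [200.828, -512.014, 302.646] pointing down, gripper open.
Joint ranges: [-3.03, 3.03], [-0.79, 2.21], [0.23, 2.52], [-1.04, 4.18], [0, 3.07], [-2.55, 2.55]. Speed limits (rad/s): [2.22, 2.22, 2.57, 3.14, 3.14, 3.14].

## Interface

Orientations are given as [roll, pitch, yaw] about the fixed x, y, z axes, in that order (R = Rz(yaw) Ry(pitch) Rx(roll)).
In Python, from cell import * gives the robot as it stands.
- The arm moves only by the tool carry_out, never from a script. Its arguments are lists of equal length, an entry for each row: "slide": the shift along the world's x, y, z scaled (see below), a list of three; "dr": the turn, a rotation vector about the world's x, y, z scaled (see below), a list of three; "gripper": the opening in per cent of the stroke, from 0 (shut) to 100 (fully open). A call has 1 to 10 rows; each row is the pose to reach, as a shift and turn from the pose commanded when the call began, turning the shorter way round; what a row does not reach only later rows make up. The controller multiplies each number of a shift by 0.25 m and each number of a turn by 360 degrees. A row lasts 1/12 s, in which the tool goes at most 41.7 mm and 7.16 degrees, less where a joint would pass 70% of its speed; a pose out of reach is approached as far as the arm can. A call with a number of a shift or a turn outside -1 to 1 is refused whole. A call with a gripper value outside its range is refused whole. The fingers move at their own pace and stop on an object; "newtons" is the grip in N (left out, the last holds). Time passes only in rows, so rows that repeat a pose let the fingers close. It gives the time, the measured TCP pose, the force, the opening and the grip force at its end, in the units of the state.
- read_state(): the state, without advancing time (a new reading comes with each control period).
- camera(name): name is "scene" or "side" or "wrist"; returns the picture (480x640x3 uint8, red, green, blue); there is no depth.
- camera_model(name): a dict with "vfov" (degrees; the focal length in pixels is half the picture's height over the tangent of half this angle, whatever the lens; pixels are square), "cx", "cy" (the principal point, pixels), "R" (3x3) and "t" (3): a world point X has camera coordinates R X + t. Camera axes: x right, y down, z forward; pixel columns grow to the right and rows downward; lengths in mm; the calibration is good to about 2 mm. A picture is of the moment at which its call begins: read the wrist's pose just before it. camera_model takes no time and is no camera call; for the wrist camera it gives the pose at the moment of the call.
- sign_off(): hands the job in; it is judged then, once.
The state is a dict: "clock": time; "joints": joint angles; "qd": joint speeds; "effort": joint torques, N m; "eef_pos": TCP position; "eef_rot": TCP orientation; "wrist_force": force on the tool from outside, world axes, zero at the start; "moment": the same for the moment, N m; "finger_gap": finger opening in mm; "finger_force": force on a finger pad.
Only numpy, scipy, OpenCV 4.12 (cv2) and the standard library are available. Lean on these libraries where they do the work, as an engineer would, in place of code of your own. Each camera call takes 0.05 s, during which the arm holds its last target. There are 200 camera calls.

## Task

Free the steel dapping plate: pull the spring collar on the side of its holder straight back, turn it until it parks in the pulled-back position, and leave it parked. Then slide the plate forward from under the holder's lip by its knob, lift it clear and set it down gently, flat and the right way up, in the middle of the square cork mat. Do not shift the jar, the tin or the cardboard box.

Things in the scene. Friction and masses are not known exactly. Their poses are not given: they have to be found in the camera images.
- holder: Grey steel plate holder fixed to the bench. Origin on the bench under the middle of the seated plate; x from its open front (robot side) to its back, y to its collar side, z up. All holder sizes are in this frame, mm. Bed x -100 to 60, y -45 to 45, top z 40, no stop in front. Low side guides x -47 to 48, top z 50, 1.5 mm play each side of the plate.
- lip_edge (a point): Middle of the front lower edge of the hood's overhanging lip, at holder x 17, y 0, z 53. The lip runs over y -45 to 45, from x 17 back to a back stop at x 48, top z 63. It covers the rear 28 mm of the seated plate, 3 mm above it, so the plate must slide at least 30 mm to holder -x on the bed before it can be lifted.
- collar_axis (a point): Fixed point on the collar's axis, at holder x 0, y 61, z 45; the axis runs along holder y. It is the outer face of a bracket (x -22 to 22, y 45 to 61, top z 64). The collar is a steel sleeve, 42 mm diameter, y 88 to 110 when closed, with a lug on top. Its 10 mm nose pin sticks into the plate's side notch and blocks sliding until the collar is pulled back.
- plunger (a joint): How far the spring collar with its pin is pulled back to holder +y, m: 0 closed (pin 8 mm in the notch), 0.022 end of travel. A spring pushes it closed with 5 N at 0, 9 to 10 N at 0.018 to 0.022. Two teeth in slots stop it turning unless pulled back over 0.015; hold about 0.019 while turning. Parked it stays at about 0.012 by itself, pin clear of the plate.
- collar (a joint): Turn of the collar, rad: 0 closed, grows as the lug swings to holder -x (the open front), stop at 1.13. The parking notch lies at about 0.98 to 1.13: pulled back, turn to about 1.05, then let the spring draw it in until the teeth drop into the notch. Turns easily (0.03 N m). At 0 the lug leans 20 degrees from upright to +x, parked 40 degrees to -x.
- lug_corner (a point): Inner top corner of the steel lug, an L seen from above that reaches 70 mm from the axis. Flange: 8 mm thick, from here 32 mm to +x, square to the axis. Fin: 8 mm thick, from here 28 mm to -y (towards the plate). Closed, this point is at holder x 18, y 102, z 113. In the open inner corner (+x of the fin, -y of the flange) there is free room for fingers down to z 68.
- lug_flange (a point): Middle of the flange's plate-side (-y) face, 45 mm from the axis; moves with the collar. Closed at holder x 21, y 102, z 85. Shut fingers put down in the L's inner corner can draw this face back (+y), then push the fin sideways (-x); or the 8 mm flange can be pinched from above. The flange spans radius 18 to 70 mm, the fin 25 to 70.
- plate_knob (a point): Middle of the steel pillar knob (20 mm diameter, 38 mm tall) on the loose steel dapping plate, 90 (x) x 70 (y) x 10 mm, about 0.45 kg. The point is 29 mm above the plate's underside and 18 mm to -x of the plate's centre. Axes x, y as the holder's while seated, z up. A notch 16 mm wide, 12 mm deep in its +y edge takes the nose pin.
- plate_centre (a point): Centre of the 90 x 70 x 10 mm plate itself (without the knob), 5 mm above its underside; z axis up, out of its dimpled face.
- mat_top (a point): Square cork mat lying on the bench, fixed, 140 x 140 x 8 mm. This point is the centre of its top face, axes along its sides. It lies left or right of the holder; the wooden tray has the other side.
- tray: Open wooden tray with four compartments, 130 x 130 x 25 mm, fixed, not part of the job. Origin at the centre of its underside.
- jar_mid (a point): Bystander: closed glass jar, 66 mm diameter, 75 mm tall, loose; this point is its middle.
- tin_mid (a point): Bystander: metal tin, 72 mm diameter, 60 mm tall, loose; this point is its middle.
- ring_box_mid (a point): Bystander: small cardboard box, 60 x 60 x 35 mm, loose; this point is its middle.
Mind the look-alikes: they are no part of the job. Of the things shaped like the part that bears mat_top, the cork one is meant.

How it is judged (in metres and radians):
On the way, in this order (a step that is already met when the one before it is completed fails the run):
1. the collar is pulled back, turned and parked, with the plate still in its seat (value of joint collar above 0.9 rad and value of joint plunger between 0.01 and 0.0145 m and value of joint collar above 0.95 rad and distance of plate_centre from where it was at the start of the episode below 0.008 m), for 0.2 s.
2. the plate is slid forward on the bed, out from under the lip (x of plate_centre in the frame of holder below -0.026 m and z of plate_centre in the frame of holder above 0.04 m).
At the end, for the whole second after the job is handed in: The plate lies flat and upright on the cork mat (tilt under 0.08 rad), its centre within 35 mm of the mat's centre, released and at rest, and the collar is still parked (turned more than 0.9 rad, pulled back more than 10 mm) (value of joint collar above 0.9 rad and value of joint plunger above 0.01 m and z of plate_centre in the frame of mat_top between 0.001 and 0.009 m and horizontal distance between plate_centre and mat_top below 0.035 m and angle between plate_centre's own z axis and vertical below 0.08 rad); the robot touches nothing.
It fails at once if the jar, the tin or the cardboard box is shifted by more than 20 mm (distance of any of jar_mid, tin_mid, ring_box_mid from where it was at the start of the episode above 0.02 m).
It fails at once if the plate is let fall: it moves faster than 0.6 m/s with no finger on it (linear speed of plate above 0.6 m/s and contact force between the fingers and plate below 0.05 N).
It also fails if it takes over 61 s, if anything falls off the work surface, if the arm or the gripper's body presses on something with over 40 N, if the wrist force passes 120 N, or if a joint passes its speed limit or range.

## Working session

There is one attempt and no reset: what is moved stays moved. The work goes in short steps, Python scripts to look and compute and a tool call to move; the robot and the scene stay as the last step left them, time stands still between calls to the robot, and variables do not carry over. Pictures are saved under pics/ and viewed, at most 11 in all, crops included, and the job is handed in when it is done.

Besides the shell and the picture viewer there is one more tool, called as name(argument=value, ...) on one line, values as JSON. carry_out: Moves the arm, as the interface text tells. Its arguments: {"type":"object","properties":{"slide":{"type":"array","items":{"type":"array","items":{"type":"number","minimum":-1,"maximum":1}}},"dr":{"type":"array","items":{"type":"array","items":{"type":"number","minimum":-1,"maximum":1}}},"gripper":{"type":"array","items":{"type":"number"}},"newtons":{"type":"number"}},"required":["slide","dr","gripper"]}

```bash
ls; mkdir -p pics
python3 - <<'E'
from cell import *
import cv2,numpy as np
for n in ["scene","side"]:
    im=camera(n); cv2.imwrite(f"pics/{n}0.png",im[:,:,::-1])
    m=camera_model(n); print(n,m)
print(read_state())
E
```

```text
pics
scene {'vfov': 51.907699748404866, 'cx': 318.6245148088496, 'cy': 238.30989354921115, 'R': array([[ 0.57040783,  0.82135115,  0.00414644],
       [ 0.54024704, -0.37137595, -0.75512452],
       [-0.61868251,  0.43296904, -0.65556828]]), 't': array([-278.86888427, -179.5580642 , 1428.68390564])}
side {'vfov': 46.27710949099176, 'cx': 319.2538512659029, 'cy': 256.66315558580436, 'R': array([[-0.96439481, -0.26403953,  0.0150257 ],
       [-0.16126135,  0.54206913, -0.82471561],
       [ 0.20961256, -0.79777452, -0.56534803]]), 't': array([ 468.54295121,  154.97066723, 1068.03504273])}
{'clock': 0.1, 'joints': array([-1.26361981e+00,  3.00433068e-01,  1.52152323e+00, -2.19758904e-05,
        1.32068543e+00, -6.65419822e-02]), 'qd': array([-0.00059544, -0.00200755, -0.00216623, -0.00105372, -0.00062994,
       -0.00061584]), 'effort': array([-8.51491762e-06, -5.32648087e+01, -3.53284621e+01,  7.09433248e-02,
        2.34568800e-02, -5.48014020e-05]), 'eef_pos': array([ 200.77716866, -511.90084543,  302.13160634]), 'eef_rot': array([-3.14054449e+00, -4.85164415e-05,  3.73723922e-01]), 'wrist_force': array([-0.0765978 ,  0.02195728, -0.33608451]), 'moment': array([-0.02235132,  0.03629345,  0.00504529]), 'finger_force': 0.0, 'finger_gap': 93.99783450208584}
```

View pics/scene0.png

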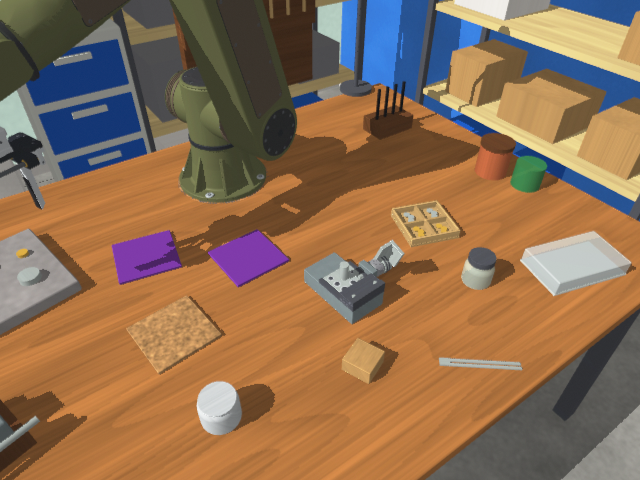

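View pics/side0.png

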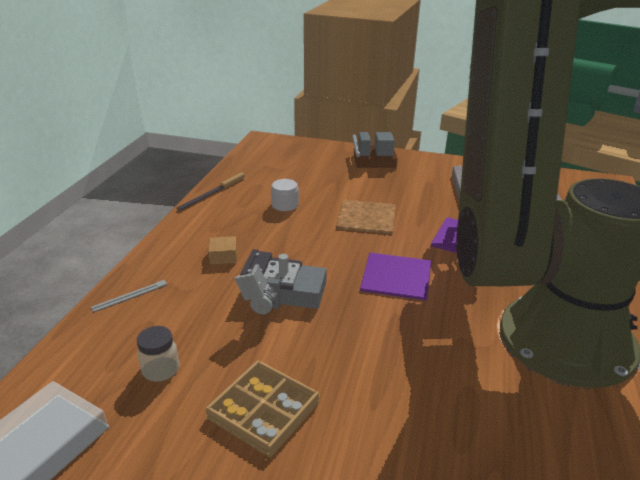

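The scene picture shows the holder around (345,285), knob top near (344,264), cork mat corners near (127,330), (187,298), (222,332), (161,371). In the side picture the holder is near (283,280), the mat near (367,217).

```bash
cat > h.py <<'E'
from cell import *
import cv2,numpy as np
def ray(m,p):
    f=240/np.tan(np.radians(m["vfov"]/2)); R=np.array(m["R"]);t=np.array(m["t"])
    d=R.T@np.array([(p[0]-m["cx"])/f,(p[1]-m["cy"])/f,1.]); return -R.T@t,d/np.linalg.norm(d)
def atz(m,p,z):
    c,d=ray(m,p); return c+d*(z-c[2])/d[2]
def tri(ms,ps):
    A=np.zeros((3,3));b=np.zeros(3)
    for m,p in zip(ms,ps):
        c,d=ray(m,p);P=np.eye(3)-np.outer(d,d);A+=P;b+=P@c
    return np.linalg.solve(A,b)
def proj(m,X):
    f=240/np.tan(np.radians(m["vfov"]/2)); q=np.array(m["R"])@X+np.array(m["t"])
    return np.array([m["cx"]+f*q[0]/q[2],m["cy"]+f*q[1]/q[2]])
E
python3 - <<'E'
from h import *
np.set_printoptions(precision=1,suppress=True)
s,d=camera_model("scene"),camera_model("side")
print("knobtop",tri([s,d],[(344,263),(283,257)]))
for p in [(127,330),(187,298),(222,332),(161,371)]: print("mat",atz(s,p,8))
for p in [(343,204),(367,202),(391,232),(396,205)][:0]: pass
for p in [(304,266),(333,254),(304,279),(352,320),(351,307)]: print("bed",p,atz(s,p,40),atz(s,p,0))
print("jar",atz(s,(481,255),75),"tin",atz(s,(217,393),60),"box",atz(s,(365,350),35))
print("tray",[atz(s,p,25) for p in [(391,209),(436,203),(460,234),(413,244)]])
a=cv2.resize(camera("scene")[230:330,295:415],None,fx=6.5,fy=6,interpolation=cv2.INTER_CUBIC)
cv2.imwrite("pics/c1.png",a[:,:,::-1])
m=camera_model("wrist");print(m,read_state()["eef_pos"])
E
```

```text
knobtop [559.1  14.7  87. ]
mat [ 403.3 -411.7    8. ]
mat [ 391.  -277.1    8. ]
mat [ 516.6 -256.2    8. ]
mat [ 534.6 -391.1    8. ]
bed (304, 266) [479.2 -32.9  40. ] [444.5 -10.7   0. ]
bed (333, 254) [483.9  43.1  40. ] [449.5  69.3   0. ]
bed (304, 279) [512.6 -55.   40. ] [479.7 -33.9   0. ]
bed (352, 320) [660.9 -39.1  40. ] [635.7 -17.3  -0. ]
bed (351, 307) [632.9 -20.1  40. ] [606.3   2.8   0. ]
jar [698.7 282.8  75. ] tin [ 669.1 -333.9   60. ] box [729.  -60.6  35. ]
tray [array([417.6, 277. ,  25. ]), array([464.9, 391.6,  25. ]), array([588.3, 349.7,  25. ]), array([550.5, 230.1,  25. ])]
{'vfov': 62.12357614933418, 'cx': 321.5658830691587, 'cy': 243.23101614995443, 'R': array([[ 0.4, -0.9, -0. ],
       [-0.9, -0.4,  0.3],
       [-0.3, -0.1, -1. ]]), 't': array([-549.9,  -29.2,  392.1])} [ 200.8 -511.9  302.2]
```

View pics/c1.png

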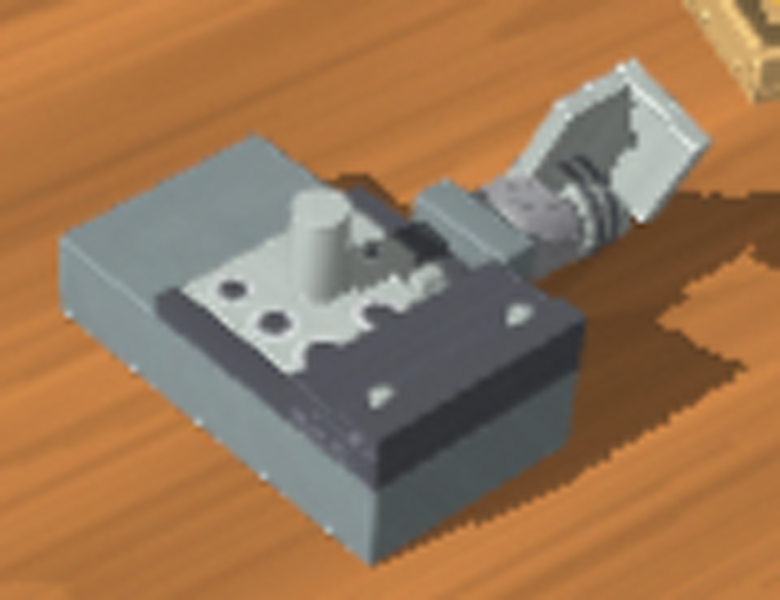

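The crop shows the holder with front at upper left, knob at centre (scene px 344.5,264) and the L lug at right (corner about 392,241).

Run:
```python
from h import *
from scipy.optimize import least_squares
np.set_printoptions(precision=1,suppress=True)
s=camera_model("scene")
H=np.array([[-100,-45,40],[-100,45,40],[-100,-45,0],[60,-45,0],[60,-45,63],[60,45,63],[-18,0,88]])
P=np.array([[305,269.7],[334.2,252.8],[305.5,282.5],[352.2,323.7],[353.2,303],[384.7,283],[344.5,263.8]])
def W(q,h):
    c,n=np.cos(q[2]),np.sin(q[2]);return np.array([q[0]+c*h[0]-n*h[1],q[1]+n*h[0]+c*h[1],h[2]])
r=least_squares(lambda q:np.concatenate([proj(s,W(q,h))-p for h,p in zip(H,P)]),[560,10,0],loss="soft_l1",x_scale=[100,100,1])
q=r.x;print(q[:2],"yaw %.3f"%q[2]);print(r.fun.reshape(-1,2))
for n,h in dict(knob=[-18,0,69],corner=[18,102,113],flange=[21,102,85],ax=[0,61,45]).items(): print(n,W(q,np.array(h)),proj(s,W(q,np.array(h))))
m=camera_model("wrist");st=read_state();R=np.array(m["R"]);C=-R.T@np.array(m["t"])
from scipy.spatial.transform import Rotation as Ro
T=Ro.from_euler("xyz",st["eef_rot"]).as_matrix()
print("cam in tool",T.T@(C-st["eef_pos"]),"\n",(R@T))
```

```text
[581.6  15.3] yaw 0.090
[[-1.4 -0.9]
 [ 0.1 -1.6]
 [-1.6 -1. ]
 [ 0.1  0.8]
 [ 0.6  1.1]
 [ 0.9  0.1]
 [ 0.2  0.1]]
knob [563.7  13.7  69. ] [344.3 270.4]
corner [590.4 118.5 113. ] [392.4 243.1]
flange [593.4 118.8  85. ] [392.1 253.6]
ax [576.2  76.1  45. ] [370.2 270.2]
cam in tool [ 79.4   0.4 -82.2] 
 [[ 0.   1.   0. ]
 [-1.   0.  -0.3]
 [-0.3 -0.   1. ]]
```

carry_out(slide=[[0.64, 0.95, 0], [0.64, 0.95, 0], [0.64, 0.95, 0], [0.64, 0.95, 0], [0.64, 0.95, 0], [0.64, 0.95, 0], [0.64, 0.95, 0]], dr=[[0, 0, -0.045], [0, 0, -0.045], [0, 0, -0.045], [0, 0, -0.045], [0, 0, -0.045], [0, 0, -0.045], [0, 0, -0.045]], gripper=[50, 50, 50, 50, 50, 50, 50])

```text
clock: 0.73
eef_pos: [361.5, -272.5, 302.7]
eef_rot: [3.142, -0.0, 0.091]
wrist_force: [0.5, -1.3, -0.2]
finger_gap: 50.8
finger_force: 0.0
```

carry_out(slide=[[0.92, 0.98, 0], [0.92, 0.98, 0], [0.92, 0.98, 0], [0.92, 0.98, 0], [0.92, 0.98, 0], [0.92, 0.98, 0], [0.92, 0.98, 0], [0.92, 0.98, 0], [0.92, 0.98, 0], [0.92, 0.98, 0]], dr=[[0, 0, 0], [0, 0, 0], [0, 0, 0], [0, 0, 0], [0, 0, 0], [0, 0, 0], [0, 0, 0], [0, 0, 0], [0, 0, 0], [0, 0, 0]], gripper=[50, 50, 50, 50, 50, 50, 50, 50, 50, 50])

```text
clock: 1.57
eef_pos: [591.5, -27.9, 301.6]
eef_rot: [-3.141, 0.002, 0.094]
wrist_force: [0.1, -0.5, -1.0]
finger_gap: 47.0
finger_force: 0.0
```

carry_out(slide=[[0, 0.37, 0], [0, 0.37, 0], [0, 0.37, 0], [0, 0.37, 0], [0, 0.37, 0]], dr=[[0, 0, 0], [0, 0, 0], [0, 0, 0], [0, 0, 0], [0, 0, 0]], gripper=[50, 50, 50, 50, 50])

```text
clock: 1.98
eef_pos: [590.5, 62.0, 302.7]
eef_rot: [3.141, 0.0, 0.091]
wrist_force: [-0.4, -1.2, -0.6]
finger_gap: 47.1
finger_force: 0.0
```

Run:
```python
from h import *
m=camera_model("wrist"); im=camera("wrist"); print(read_state()); np.savez("w1.npz",**m)
cv2.imwrite("pics/w1.png",cv2.resize(im[:,:,::-1],(800,600),interpolation=cv2.INTER_CUBIC))
```

```text
{'clock': 2.0333, 'joints': array([ 4.20728997e-02,  3.98003613e-01,  1.38927935e+00, -3.63584243e-04,
        1.35434113e+00,  1.52293964e+00]), 'qd': array([-0.01279961,  0.00363006, -0.00394535,  0.00056574,  0.00099716,
        0.00258731]), 'effort': array([ 1.63794905e+00, -5.92391431e+01, -3.57593215e+01,  6.98723481e-02,
       -7.08719040e-02,  3.41429212e-02]), 'eef_pos': array([590.61337919,  61.43426571, 302.73995199]), 'eef_rot': array([3.14123947e+00, 4.84081456e-05, 9.00076667e-02]), 'wrist_force': array([0.29250095, 0.03173225, 0.48913926]), 'moment': array([ 0.0724632 ,  0.07164916, -0.03974784]), 'finger_force': 0.0, 'finger_gap': 46.8563918764662}
```

View pics/w1.png

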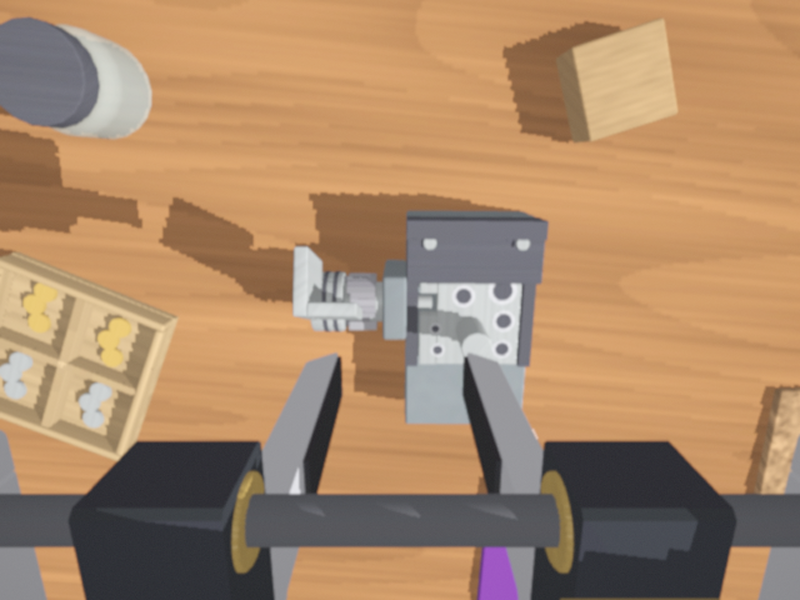

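The wrist picture shows the holder aligned, hood top corners (407,219),(547,221),(406,283),(541,283), and the lug's L with inner corner about (311,304), flange top edge to (309,247), fin to (358,305) in the 800x600 picture.

Run:
```python
from h import *
np.set_printoptions(precision=1,suppress=True)
m=dict(np.load("w1.npz"))
k=.8
def H(w):
    c,n=np.cos(.09),np.sin(.09);d=w-np.array([581.6,15.3,0]);return np.array([c*d[0]+n*d[1],-n*d[0]+c*d[1],w[2]])
for p,z,e in [((407,219),63,"60,45"),((547,221),63,"60,-45"),((406,283),63,"17,45"),((541,283),63,"17,-45"),((311,304),113,"18,102"),((309,247),102,"48,102"),((358,305),113,"18,74"),((406,424),40,"-100,45"),((524,422),40,"-100,-45")]:
    w=atz(m,(p[0]*k,p[1]*k),z);print(w,"fitted-holder:",H(w)[:2],"expect",e)
```

```text
[635.1  62.4  63. ] fitted-holder: [57.5 42.1] expect 60,45
[642.1 -27.2  63. ] fitted-holder: [ 56.4 -47.8] expect 60,-45
[593.1  59.1  63. ] fitted-holder: [15.4 42.6] expect 17,45
[601.3 -30.2  63. ] fitted-holder: [ 15.5 -47.1] expect 17,-45
[587.9 113.2 113. ] fitted-holder: [15.1 96.9] expect 18,102
[618.4 117.5 102. ] fitted-holder: [45.8 98.5] expect 48,102
[589.7  86.5 113. ] fitted-holder: [14.5 70.2] expect 18,74
[476.1  47.9  40. ] fitted-holder: [-102.1   42. ] expect -100,45
[486.1 -42.7  40. ] fitted-holder: [-100.3  -49.1] expect -100,-45
```

carry_out(slide=[[0.225, 0.25, -0.313], [0.225, 0.25, -0.313], [0.225, 0.25, -0.313], [0.225, 0.25, -0.313], [0.225, 0.25, -0.313], [0.225, 0.25, -0.313]], dr=[[-0.005, 0.0554, 0], [-0.005, 0.0554, 0], [-0.005, 0.0554, 0], [-0.005, 0.0554, 0], [-0.005, 0.0554, 0], [-0.005, 0.0554, 0]], gripper=[50, 50, 50, 50, 50, 50])

```text
clock: 2.53
eef_pos: [647.4, 123.8, 225.4]
eef_rot: [-3.141, 0.347, 0.089]
wrist_force: [0.3, 0.0, 0.8]
finger_gap: 47.1
finger_force: 0.0
```

Run:
```python
from h import *
m=camera_model("wrist"); im=camera("wrist"); st=read_state();print(st["eef_pos"],st["eef_rot"]); np.savez("w2.npz",**m)
cv2.imwrite("pics/w2.png",cv2.resize(im[:,:,::-1],(800,600),interpolation=cv2.INTER_CUBIC))
```

```text
[647.29286895 123.85042464 227.07000876] [-3.14102402  0.34457776  0.08941229]
```

View pics/w2.png

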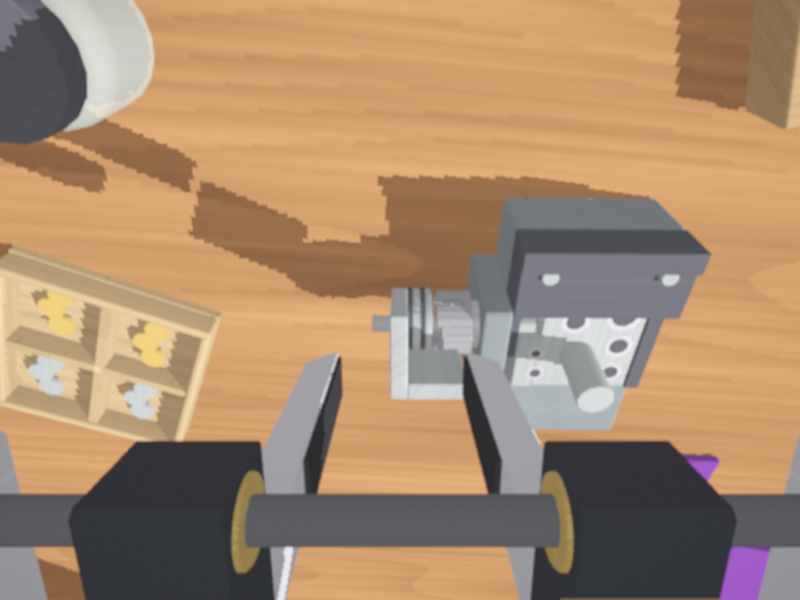

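The fingers straddle the flange (tips at columns 341 and 464, flange 390–408), so I go down along the tilted axis.

carry_out(slide=[[-0.041, -0.0035, -0.113], [-0.082, -0.007, -0.226], [-0.082, -0.007, -0.226], [-0.082, -0.007, -0.226]], dr=[[0, 0, 0], [0, 0, 0], [0, 0, 0], [0, 0, 0]], gripper=[50, 50, 50, 50])

```text
clock: 2.92
eef_pos: [626.6, 122.9, 170.6]
eef_rot: [-3.141, 0.347, 0.09]
wrist_force: [0.3, -0.5, 0.9]
finger_gap: 47.0
finger_force: 0.0
```

carry_out(slide=[[0, 0, 0], [0, 0, 0], [0, 0, 0], [0, 0, 0], [0, 0, 0], [0, 0, 0], [0, 0, 0], [0, 0, 0]], dr=[[0, 0, 0], [0, 0, 0], [0, 0, 0], [0, 0, 0], [0, 0, 0], [0, 0, 0], [0, 0, 0], [0, 0, 0]], gripper=[0, 0, 0, 0, 0, 0, 0, 0], newtons=15)

```text
clock: 3.58
eef_pos: [626.6, 123.7, 167.9]
eef_rot: [-3.141, 0.349, 0.091]
wrist_force: [-0.6, -0.1, 1.0]
finger_gap: 8.0
finger_force: 15.0
```

carry_out(slide=[[-0.0018, 0.02, 0], [-0.0036, 0.04, 0], [-0.0054, 0.06, 0], [-0.0068, 0.076, 0], [-0.0068, 0.076, 0], [-0.0068, 0.076, 0]], dr=[[0, 0, 0], [0, 0, 0], [0, 0, 0], [0, 0, 0], [0, 0, 0], [0, 0, 0]], gripper=[0, 0, 0, 0, 0, 0])

```text
clock: 4.08
eef_pos: [625.0, 142.0, 167.8]
eef_rot: [3.14, 0.35, 0.09]
wrist_force: [0.9, -8.8, 0.6]
finger_gap: 7.9
finger_force: 15.0
```

Run:
```python
import numpy as np
x,z=56.5,123.1
ex=np.array([.996,.0899]);ey=np.array([-.0899,.996])
def P(a): a=np.radians(a);return np.array([x*np.cos(a)-z*np.sin(a),x*np.sin(a)+z*np.cos(a)])
for a0,As in((0,range(3,31,3)),(30,(33,36,39,42,45,48,51,54,57,60.5))):
    s=[];d=[]
    for a in As:
        D=P(a)-P(a0);v=D[0]*ex+ (0.5*ey if a0==0 else 0)
        s.append([round(v[0]/250,4),round(v[1]/250,4),round(D[1]/250,4)])
        d.append([round(.0899*(a-a0)/360,5),round(-.996*(a-a0)/360,5),0])
    print(s,d)
```

```text
[[np.float64(-0.0262), np.float64(-0.0004), np.float64(0.0112)], [np.float64(-0.0527), np.float64(-0.0027), np.float64(0.0209)], [np.float64(-0.0797), np.float64(-0.0052), np.float64(0.0293)], [np.float64(-0.1071), np.float64(-0.0077), np.float64(0.0362)], [np.float64(-0.1348), np.float64(-0.0102), np.float64(0.0417)], [np.float64(-0.1627), np.float64(-0.0127), np.float64(0.0457)], [np.float64(-0.1909), np.float64(-0.0152), np.float64(0.0483)], [np.float64(-0.2191), np.float64(-0.0178), np.float64(0.0494)], [np.float64(-0.2474), np.float64(-0.0203), np.float64(0.0489)], [np.float64(-0.2756), np.float64(-0.0229), np.float64(0.047)]] [[0.00075, -0.0083, 0], [0.0015, -0.0166, 0], [0.00225, -0.0249, 0], [0.003, -0.0332, 0], [0.00375, -0.0415, 0], [0.00449, -0.0498, 0], [0.00524, -0.0581, 0], [0.00599, -0.0664, 0], [0.00674, -0.0747, 0], [0.00749, -0.083, 0]]
[[np.float64(-0.028), np.float64(-0.0025), np.float64(-0.0034)], [np.float64(-0.0559), np.float64(-0.005), np.float64(-0.0082)], [np.float64(-0.0834), np.float64(-0.0075), np.float64(-0.0145)], [np.float64(-0.1106), np.float64(-0.01), np.float64(-0.0223)], [np.float64(-0.1373), np.float64(-0.0124), np.float64(-0.0314)], [np.float64(-0.1636), np.float64(-0.0148), np.float64(-0.042)], [np.float64(-0.1892), np.float64(-0.0171), np.float64(-0.0539)], [np.float64(-0.2142), np.float64(-0.0193), np.float64(-0.0672)], [np.float64(-0.2384), np.float64(-0.0215), np.float64(-0.0817)], [np.float64(-0.2657), np.float64(-0.024), np.float64(-0.1003)]] [[0.00075, -0.0083, 0], [0.0015, -0.0166, 0], [0.00225, -0.0249, 0], [0.003, -0.0332, 0], [0.00375, -0.0415, 0], [0.00449, -0.0498, 0], [0.00524, -0.0581, 0], [0.00599, -0.0664, 0], [0.00674, -0.0747, 0], [0.00762, -0.08438, 0]]
```

carry_out(slide=[[-0.026, -0.0004, 0.011], [-0.053, -0.0027, 0.021], [-0.08, -0.005, 0.029], [-0.107, -0.0077, 0.036], [-0.135, -0.01, 0.042], [-0.163, -0.0127, 0.046], [-0.191, -0.015, 0.048], [-0.219, -0.018, 0.049], [-0.247, -0.02, 0.049], [-0.276, -0.023, 0.047]], dr=[[0.0008, -0.0083, 0], [0.0015, -0.0166, 0], [0.0023, -0.0249, 0], [0.003, -0.0332, 0], [0.0038, -0.0415, 0], [0.0045, -0.0498, 0], [0.0052, -0.0581, 0], [0.006, -0.0664, 0], [0.0067, -0.0747, 0], [0.0075, -0.083, 0]], gripper=[0, 0, 0, 0, 0, 0, 0, 0, 0, 0])

```text
clock: 4.92
eef_pos: [555.8, 136.2, 179.5]
eef_rot: [3.14, -0.177, 0.091]
wrist_force: [5.4, -8.1, -5.0]
finger_gap: 8.0
finger_force: 15.0
```

carry_out(slide=[[-0.028, -0.0025, -0.003], [-0.056, -0.005, -0.008], [-0.083, -0.0075, -0.0145], [-0.111, -0.01, -0.022], [-0.137, -0.0124, -0.031], [-0.164, -0.0148, -0.042], [-0.189, -0.017, -0.054], [-0.214, -0.019, -0.067], [-0.238, -0.0215, -0.082], [-0.266, -0.024, -0.1]], dr=[[0.0008, -0.0083, 0], [0.0015, -0.0166, 0], [0.0023, -0.0249, 0], [0.003, -0.0332, 0], [0.0038, -0.0415, 0], [0.0045, -0.0498, 0], [0.0052, -0.0581, 0], [0.006, -0.0664, 0], [0.0067, -0.0747, 0], [0.0076, -0.0844, 0]], gripper=[0, 0, 0, 0, 0, 0, 0, 0, 0, 0])

```text
clock: 5.75
eef_pos: [492.8, 129.6, 156.4]
eef_rot: [3.134, -0.676, 0.09]
wrist_force: [4.6, -9.3, -6.0]
finger_gap: 8.0
finger_force: 15.0
```

carry_out(slide=[[0, 0, 0], [0, 0, 0], [0, 0, 0]], dr=[[0, 0, 0], [0, 0, 0], [0, 0, 0]], gripper=[0, 0, 0])

```text
clock: 6.0
eef_pos: [493.3, 129.3, 156.6]
eef_rot: [3.132, -0.673, 0.09]
wrist_force: [1.1, -8.2, -4.3]
finger_gap: 8.1
finger_force: 15.0
```

Run:
```python
from h import *
m=camera_model("wrist"); im=camera("wrist"); st=read_state();print(st["eef_pos"],st["eef_rot"]); np.savez("w3.npz",**m)
im2=camera("scene")
a=cv2.resize(im2[215:305,315:415],(400,360),interpolation=cv2.INTER_CUBIC);b=cv2.resize(im,(400,300));b=np.vstack([b,np.zeros((60,400,3),np.uint8)])
cv2.imwrite("pics/w3.png",np.hstack([a,b])[:,:,::-1])
```

```text
[493.29204678 129.29886872 156.56571618] [ 3.13193569 -0.67332343  0.08956898]
```

View pics/w3.png

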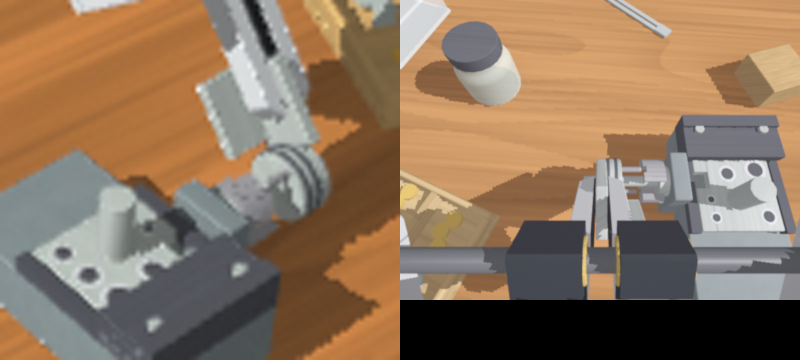

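The scene crop shows the lug turned over to the front with the fingers holding the flange; I finish the turn, then let it in.

carry_out(slide=[[-0.01, -0.001, -0.007], [-0.02, -0.002, -0.0136], [-0.02, -0.002, -0.0136], [-0.02, -0.002, -0.0136]], dr=[[0.0003, -0.0035, 0], [0.0006, -0.007, 0], [0.0006, -0.007, 0], [0.0006, -0.007, 0]], gripper=[0, 0, 0, 0])

```text
clock: 6.43
eef_pos: [488.9, 127.7, 154.3]
eef_rot: [3.131, -0.714, 0.093]
wrist_force: [9.6, -8.5, -15.0]
finger_gap: 8.1
finger_force: 15.0
```

carry_out(slide=[[0.0007, -0.008, 0], [0.0014, -0.016, 0], [0.0022, -0.024, 0], [0.0022, -0.024, 0], [0.0022, -0.024, 0]], dr=[[0, 0, 0], [0, 0, 0], [0, 0, 0], [0, 0, 0], [0, 0, 0]], gripper=[0, 0, 0, 0, 0])

```text
clock: 6.85
eef_pos: [489.4, 123.3, 154.5]
eef_rot: [3.135, -0.715, 0.092]
wrist_force: [3.8, 8.1, -12.8]
finger_gap: 8.2
finger_force: 15.0
```

carry_out(slide=[[0, 0, 0], [0, 0, 0], [0, 0, 0], [0, 0, 0]], dr=[[0, 0, 0], [0, 0, 0], [0, 0, 0], [0, 0, 0]], gripper=[32, 32, 32, 32])

```text
clock: 7.18
eef_pos: [490.2, 122.6, 155.9]
eef_rot: [3.134, -0.718, 0.091]
wrist_force: [0.4, -0.1, 1.0]
finger_gap: 28.9
finger_force: 0.0
```

carry_out(slide=[[-0.1, -0.009, 0.12], [-0.2, -0.018, 0.23], [-0.2, -0.018, 0.23], [-0.2, -0.018, 0.23]], dr=[[0, 0, 0], [0, 0, 0], [0, 0, 0], [0, 0, 0]], gripper=[32, 32, 32, 32])

```text
clock: 7.52
eef_pos: [439.2, 118.2, 215.7]
eef_rot: [3.135, -0.721, 0.091]
wrist_force: [-0.4, -0.1, 0.7]
finger_gap: 30.2
finger_force: 0.0
```

Run:
```python
from h import *
m=camera_model("wrist"); im=camera("wrist"); st=read_state();print(st["eef_pos"],st["eef_rot"],st["wrist_force"]); np.savez("w4.npz",**m)
im2=camera("scene")
a=cv2.resize(im2[225:325,300:410],(440,400),interpolation=cv2.INTER_CUBIC);b=cv2.resize(im,(360,270));b=np.vstack([b,np.zeros((130,360,3),np.uint8)])
cv2.imwrite("pics/w4.png",np.hstack([a,b])[:,:,::-1]);cv2.imwrite("w4raw.png",im[:,:,::-1])
```

```text
[440.02984061 118.17046725 214.67756207] [ 3.1348793  -0.72071586  0.09072469] [-0.68993047 -0.22709756  0.8262141 ]
```

View pics/w4.png

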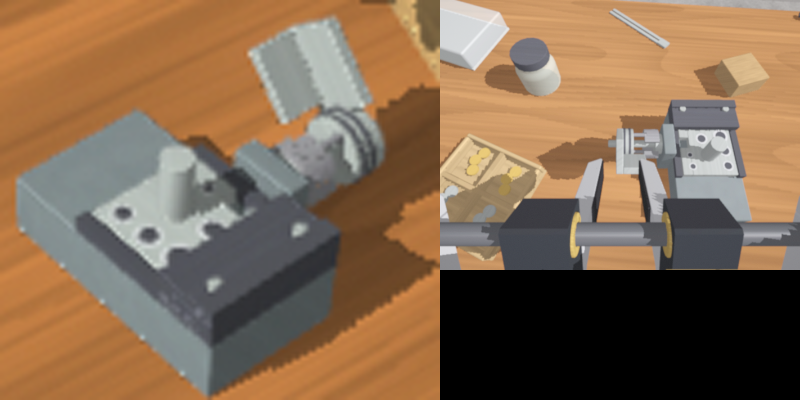

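Run:
```python
from h import *
np.set_printoptions(precision=1,suppress=True)
s=camera_model("scene")
O=np.array([579.7,12.]);ex=np.array([.996,.0899]);ey=np.array([-.0899,.996])
def W(r,t,y,lean):
    x=r*np.sin(lean)+t*np.cos(lean);z=45+r*np.cos(lean)-t*np.sin(lean)
    return np.r_[O+x*ex+y*ey,z]
print("bracket top corner chk",proj(s,np.r_[O+22*ex+61*ey,64]), proj(s,np.r_[O+60*ex+45*ey,63]))
for p in (12,15,18):
  for th in (.95,1.05,1.13):
    L=.349-th
    print(p,th,"fin end",proj(s,W(70,-6.35,74+p,L)),"inner",proj(s,W(70,-6.35,102+p,L)),"fl top",proj(s,W(70,25.6,110+p,L)),"fl out",proj(s,W(70,-14,110+p,L)))
```

```text
bracket top corner chk [376.3 269.5] [383.8 283.2]
12 0.95 fin end [364.  236.3] inner [373.1 231.1] fl top [385.  229.2] fl out [373.6 229.7]
12 1.05 fin end [362.2 236.8] inner [371.3 231.5] fl top [382.6 228.4] fl out [371.9 230.5]
12 1.13 fin end [360.9 237.4] inner [370.  232.1] fl top [380.7 227.9] fl out [370.7 231.3]
15 0.95 fin end [365.  235.8] inner [374.1 230.5] fl top [386.  228.6] fl out [374.5 229.1]
15 1.05 fin end [363.2 236.2] inner [372.3 231. ] fl top [383.5 227.8] fl out [372.8 229.9]
15 1.13 fin end [361.9 236.8] inner [371.  231.6] fl top [381.6 227.4] fl out [371.6 230.7]
18 0.95 fin end [366.  235.2] inner [375.1 230. ] fl top [386.9 228.1] fl out [375.5 228.6]
18 1.05 fin end [364.2 235.7] inner [373.3 230.4] fl top [384.5 227.3] fl out [373.8 229.4]
18 1.13 fin end [362.9 236.2] inner [371.9 231. ] fl top [382.6 226.8] fl out [372.6 230.2]
```

The plate knob is free now: the lug outline matches plunger 12 mm and turn of about 1.05–1.1. Next I go above the knob with the tool upright.

carry_out(slide=[[0.0, 0.0, 0.08], [0.487, -0.431, 0.06], [0.487, -0.431, 0.06], [0.487, -0.431, 0.06], [0.487, -0.431, 0.06], [0.487, -0.431, 0.06], [0.487, -0.431, 0.06], [0.487, -0.431, 0.06], [0.487, -0.431, 0.06]], dr=[[0, 0, 0], [-0.0103, 0.1144, 0], [-0.0103, 0.1144, 0], [-0.0103, 0.1144, 0], [-0.0103, 0.1144, 0], [-0.0103, 0.1144, 0], [-0.0103, 0.1144, 0], [-0.0103, 0.1144, 0], [-0.0103, 0.1144, 0]], gripper=[55, 55, 55, 55, 55, 55, 55, 55, 55])

```text
clock: 8.37
eef_pos: [562.9, 9.4, 225.7]
eef_rot: [3.133, 0.009, 0.088]
wrist_force: [0.0, 0.7, -0.9]
finger_gap: 52.0
finger_force: 0.0
```

Run:
```python
from h import *
m=camera_model("wrist"); im=camera("wrist"); st=read_state();print(st["eef_pos"],st["eef_rot"]); np.savez("w5.npz",**m)
cv2.imwrite("pics/w5.png",im[:,:,::-1])
print(proj(m,np.array([561.8,10.4,88])))
```

```text
[562.46517562   9.76518515 226.01590735] [3.13353036 0.0062221  0.08916029]
[316.93711652 270.51652342]
```

View pics/w5.png

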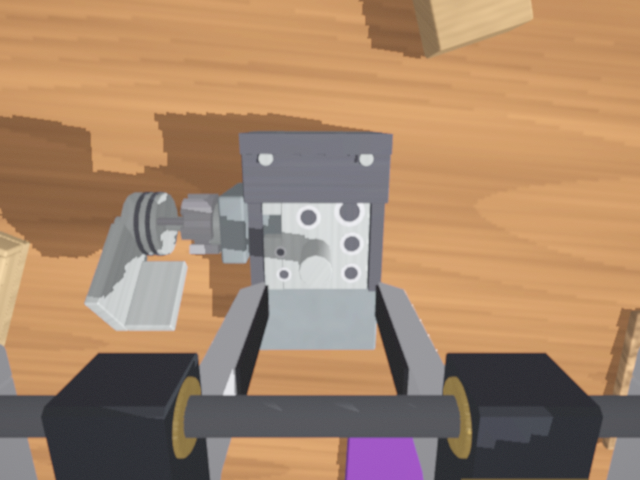

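Knob top at (316,267), predicted (317,270): centred between the fingers, and the collar stays parked. Going down and gripping.

carry_out(slide=[[0, 0.002, -0.12], [0, 0.002, -0.22], [0, 0.002, -0.284], [0, 0.002, -0.284], [0, 0.002, -0.284]], dr=[[0.0013, -0.001, 0], [0.0013, -0.001, 0], [0.0013, -0.001, 0], [0.0013, -0.001, 0], [0.0013, -0.001, 0]], gripper=[55, 55, 55, 55, 55])

```text
clock: 8.83
eef_pos: [561.6, 10.8, 156.7]
eef_rot: [-3.141, -0.002, 0.091]
wrist_force: [-0.0, -0.2, 0.0]
finger_gap: 51.4
finger_force: 0.0
```

carry_out(slide=[[0, 0, 0], [0, 0, 0], [0, 0, 0], [0, 0, 0], [0, 0, 0], [0, 0, 0], [0, 0, 0], [0, 0, 0]], dr=[[0, 0, 0], [0, 0, 0], [0, 0, 0], [0, 0, 0], [0, 0, 0], [0, 0, 0], [0, 0, 0], [0, 0, 0]], gripper=[0, 0, 0, 0, 0, 0, 0, 0], newtons=45)

```text
clock: 9.5
eef_pos: [561.9, 10.9, 157.5]
eef_rot: [-3.141, -0.003, 0.091]
wrist_force: [-2.2, 0.4, 5.7]
finger_gap: 19.1
finger_force: 45.0
```

carry_out(slide=[[-0.016, -0.0014, 0], [-0.032, -0.0029, 0], [-0.048, -0.0043, 0], [-0.064, -0.0058, 0], [-0.064, -0.0058, 0]], dr=[[0, 0, 0], [0, 0, 0], [0, 0, 0], [0, 0, 0], [0, 0, 0]], gripper=[0, 0, 0, 0, 0])

```text
clock: 9.92
eef_pos: [545.3, 9.3, 157.6]
eef_rot: [-3.141, -0.003, 0.091]
wrist_force: [-0.1, 0.3, 8.5]
finger_gap: 19.3
finger_force: 45.0
```

carry_out(slide=[[-0.016, -0.0014, 0], [-0.032, -0.0029, 0], [-0.048, -0.0043, 0], [-0.064, -0.0058, 0], [-0.08, -0.0072, 0], [-0.096, -0.0086, 0], [-0.112, -0.01, 0], [-0.112, -0.01, 0], [-0.112, -0.01, 0]], dr=[[0, 0, 0], [0, 0, 0], [0, 0, 0], [0, 0, 0], [0, 0, 0], [0, 0, 0], [0, 0, 0], [0, 0, 0], [0, 0, 0]], gripper=[0, 0, 0, 0, 0, 0, 0, 0, 0])

```text
clock: 10.67
eef_pos: [517.3, 6.8, 157.5]
eef_rot: [-3.141, -0.002, 0.091]
wrist_force: [-1.0, -0.5, 10.1]
finger_gap: 18.5
finger_force: 45.0
```

carry_out(slide=[[0, 0, 0.04], [0, 0, 0.1], [0, 0, 0.2], [0, 0, 0.3], [0, 0, 0.3], [0, 0, 0.3]], dr=[[0, 0, 0], [0, 0, 0], [0, 0, 0], [0, 0, 0], [0, 0, 0], [0, 0, 0]], gripper=[0, 0, 0, 0, 0, 0])

```text
clock: 11.17
eef_pos: [517.3, 6.9, 232.0]
eef_rot: [-3.141, -0.002, 0.091]
wrist_force: [-1.0, -0.3, -5.3]
finger_gap: 18.9
finger_force: 45.0
```

Run:
```python
from h import *
m=camera_model("wrist"); im=camera("wrist"); st=read_state();print(st["eef_pos"],st["eef_rot"],st["wrist_force"],st["moment"])
im2=camera("scene")
a=cv2.resize(im2[190:390,110:410],(600,400),interpolation=cv2.INTER_CUBIC);b=cv2.resize(im[180:400,180:480],(200,147));b=np.vstack([b,np.zeros((253,200,3),np.uint8)])
cv2.imwrite("pics/w6.png",np.hstack([a,b])[:,:,::-1])
```

```text
[517.00871541   6.92879255 230.81535656] [-3.14018235e+00 -2.29342628e-04  9.07926926e-02] [-0.68494126 -0.49160858 -5.56062956] [ 0.03204027  0.07270741 -0.07294823]
```

View pics/w6.png

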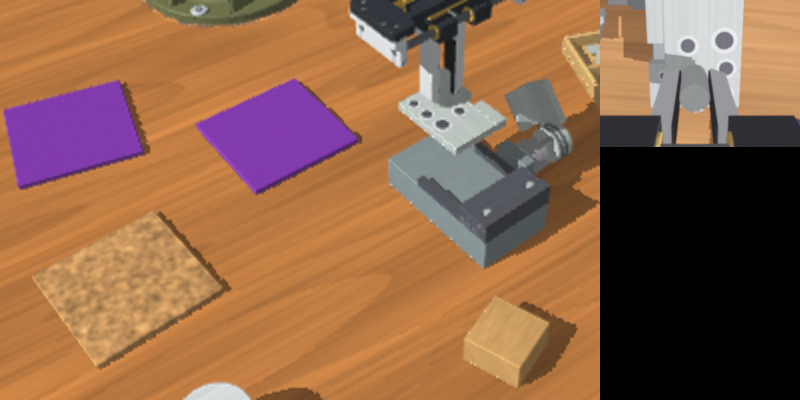

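The plate hangs level in the fingers, the collar is still parked, and the cork mat centre is near crop (130,289). Carrying it over.

carry_out(slide=[[-0.02, -0.09, 0], [-0.04, -0.18, 0], [-0.06, -0.29, 0], [-0.085, -0.39, 0], [-0.107, -0.49, 0], [-0.13, -0.59, 0], [-0.151, -0.69, 0]], dr=[[0, 0, 0], [0, 0, 0], [0, 0, 0], [0, 0, 0], [0, 0, 0], [0, 0, 0], [0, 0, 0]], gripper=[0, 0, 0, 0, 0, 0, 0])

```text
clock: 11.85
eef_pos: [479.0, -166.5, 230.2]
eef_rot: [-3.139, 0.001, 0.091]
wrist_force: [0.4, -0.1, -3.9]
finger_gap: 19.1
finger_force: 45.0
```

carry_out(slide=[[-0.022, -0.1, 0], [-0.044, -0.2, 0], [-0.065, -0.3, 0], [-0.087, -0.4, 0], [-0.109, -0.5, 0], [-0.125, -0.58, 0], [-0.14, -0.65, 0], [-0.151, -0.69, 0], [-0.151, -0.69, 0], [-0.151, -0.69, 0]], dr=[[0, 0, 0], [0, 0, 0], [0, 0, 0], [0, 0, 0], [0, 0, 0], [0, 0, 0], [0, 0, 0], [0, 0, 0], [0, 0, 0], [0, 0, 0]], gripper=[0, 0, 0, 0, 0, 0, 0, 0, 0, 0])

```text
clock: 12.68
eef_pos: [442.0, -337.7, 230.9]
eef_rot: [-3.139, -0.001, 0.09]
wrist_force: [-0.1, -0.1, -4.8]
finger_gap: 19.1
finger_force: 45.0
```

Run:
```python
from h import *
np.set_printoptions(precision=1,suppress=True)
st=read_state();print(st["eef_pos"],st["eef_rot"])
d=camera_model("side");s=camera_model("scene")
for p,q in zip([(127,330),(188,297),(222.5,333),(160.5,372)],[(342.5,202),(336.5,229),(393.5,232),(395.5,205)]): pass
print([atz(d,p,8) for p in [(342.5,202),(336.5,228),(392.5,231),(395.5,205)]])
im2=camera("scene")
cv2.imwrite("pics/w7.png",cv2.resize(im2[240:390,90:290],(800,600),interpolation=cv2.INTER_CUBIC)[:,:,::-1])
```

```text
[ 442.  -337.7  230.9] [-3.1 -0.   0.1]
[array([ 527.2, -382.5,    8. ]), array([ 511. , -250.8,    8. ]), array([ 377.3, -276.4,    8. ]), array([ 390.5, -407. ,    8. ])]
```

View pics/w7.png

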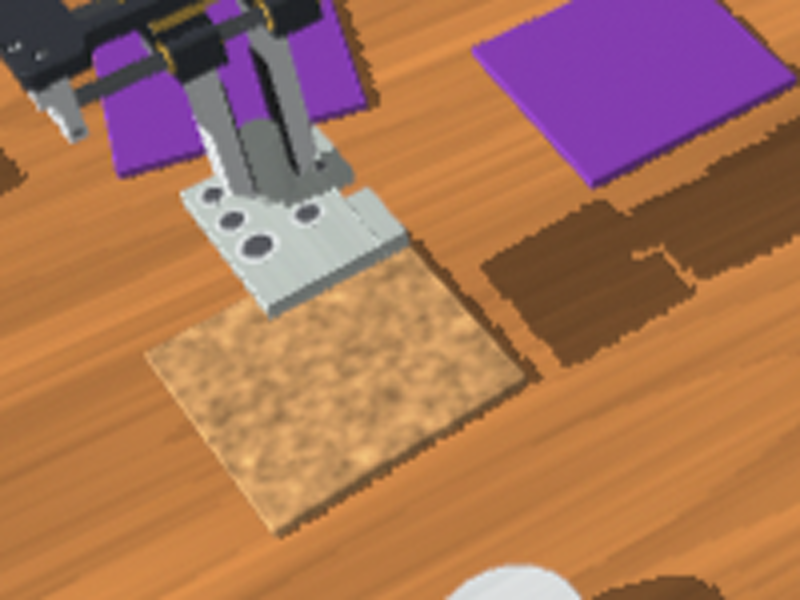

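carry_out(slide=[[-0.012, 0.012, -0.08], [-0.012, 0.012, -0.18], [-0.012, 0.012, -0.28], [-0.012, 0.012, -0.34], [-0.012, 0.012, -0.38], [-0.012, 0.012, -0.404], [-0.012, 0.012, -0.404], [-0.012, 0.012, -0.404]], dr=[[0, 0, 0], [0, 0, 0], [0, 0, 0], [0, 0, 0], [0, 0, 0], [0, 0, 0], [0, 0, 0], [0, 0, 0]], gripper=[0, 0, 0, 0, 0, 0, 0, 0])

```text
clock: 13.4
eef_pos: [439.7, -335.0, 131.8]
eef_rot: [-3.141, -0.003, 0.091]
wrist_force: [0.4, 0.4, -3.6]
finger_gap: 19.1
finger_force: 45.0
```

carry_out(slide=[[0, 0, -0.003], [0, 0, -0.006], [0, 0, -0.009], [0, 0, -0.012], [0, 0, -0.012], [0, 0, -0.012]], dr=[[0, 0, 0], [0, 0, 0], [0, 0, 0], [0, 0, 0], [0, 0, 0], [0, 0, 0]], gripper=[0, 0, 0, 0, 0, 0])

```text
clock: 13.9
eef_pos: [439.3, -335.1, 128.2]
eef_rot: [-3.14, -0.002, 0.091]
wrist_force: [-0.0, 0.2, -4.1]
finger_gap: 18.9
finger_force: 45.0
```

carry_out(slide=[[0, 0, -0.003], [0, 0, -0.006], [0, 0, -0.009], [0, 0, -0.009], [0, 0, -0.009]], dr=[[0, 0, 0], [0, 0, 0], [0, 0, 0], [0, 0, 0], [0, 0, 0]], gripper=[0, 0, 0, 0, 0])

```text
clock: 14.32
eef_pos: [439.3, -335.1, 125.9]
eef_rot: [-3.14, -0.002, 0.091]
wrist_force: [-0.1, -0.4, -4.7]
finger_gap: 19.2
finger_force: 45.0
```

carry_out(slide=[[0, 0, -0.002], [0, 0, -0.004], [0, 0, -0.006], [0, 0, -0.006], [0, 0, -0.006]], dr=[[0, 0, 0], [0, 0, 0], [0, 0, 0], [0, 0, 0], [0, 0, 0]], gripper=[0, 0, 0, 0, 0])

```text
clock: 14.73
eef_pos: [439.4, -335.1, 125.5]
eef_rot: [-3.141, -0.003, 0.091]
wrist_force: [-6.1, 4.0, 11.8]
finger_gap: 19.4
finger_force: 45.0
```

Contact at the expected height. Release and retreat.

carry_out(slide=[[0, 0, 0.002], [0, 0, 0.002], [0, 0, 0.002], [0, 0, 0.002], [0, 0, 0.002], [0, 0, 0.002]], dr=[[0, 0, 0], [0, 0, 0], [0, 0, 0], [0, 0, 0], [0, 0, 0], [0, 0, 0]], gripper=[30, 60, 60, 60, 60, 60])

```text
clock: 15.23
eef_pos: [439.3, -335.1, 124.8]
eef_rot: [-3.14, -0.002, 0.091]
wrist_force: [-0.5, -0.3, 0.1]
finger_gap: 54.5
finger_force: 0.0
```

carry_out(slide=[[0, 0, 0.06], [0, 0, 0.16], [0, 0, 0.3], [0, 0, 0.44], [-0.1, 0, 0.56], [-0.1, 0, 0.56], [-0.1, 0, 0.56]], dr=[[0, 0, 0], [0, 0, 0], [0, 0, 0], [0, 0, 0], [0, 0, 0], [0, 0, 0], [0, 0, 0]], gripper=[60, 60, 60, 60, 60, 60, 60])

```text
clock: 15.82
eef_pos: [414.0, -335.4, 266.5]
eef_rot: [3.14, -0.005, 0.09]
wrist_force: [0.5, -0.1, -0.2]
finger_gap: 56.4
finger_force: 0.0
```

Run:
```python
from h import *
st=read_state();print(st["eef_pos"],st["wrist_force"])
im2=camera("scene")
cv2.imwrite("pics/w8.png",cv2.resize(im2[210:390,110:410],(800,480),interpolation=cv2.INTER_CUBIC)[:,:,::-1])
```

```text
[ 414.03068398 -335.39122201  266.50146389] [ 0.54690501 -0.08347345 -0.22093317]
```

View pics/w8.png

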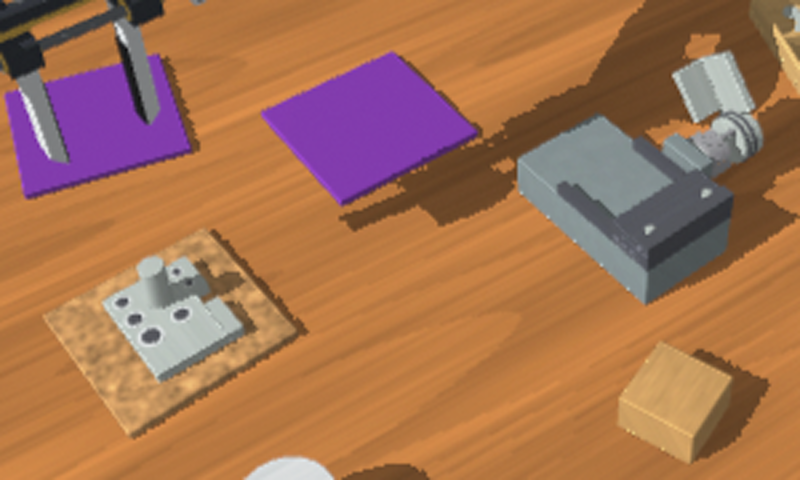

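The plate lies flat in the middle of the cork mat (centre about (172,322)), the collar is still parked, and the box has not moved.

```bash
python3 -c "
from cell import *
print(sign_off())"
```

```text
the job is handed in; nothing more can be done
None
```

The job is handed in (no verdict came back): the last picture shows the collar still parked and the plate flat, the right way up and released in the middle of the cork mat; the jar, tin and cardboard box were never touched.

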